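Set up the hand rest over the painting

ROBOT

A 6-joint arm with a two-finger parallel gripper is mounted at the origin on the work surface. World frame = base frame: x ahead of the robot, y to its left, z up, the work surface at z = 0. Lengths are in mm, angles in rad, forces in N, time in s.
With the tool pointing down it reaches from about 400 to 925 mm from the base axis. Payload 12.5 kg.
Tool frame: the origin (TCP) lies midway between the tips of the shut fingers; the grasp point (between the pads) lies 19 mm behind it (env.grip_depth is the distance from the TCP to the grasp point, in mm); z points along the fingers, y is the line along which they close (so a half turn about z gives the same grasp; the last joint's range is limited). The gripper opens to 95 mm and grips with 3 to 60 N. Pads are 20 mm wide; open, the fingers measure 119 mm over their backs; the gripper's body (75 mm by 180 mm) begins 59 mm behind the grasp point.
Start: joints at [-1.292, 0.491, 1.559, -0, 1.092, -0.106], TCP at [234.632, -579.305, 214.661] pointing down, gripper open.
Joint ranges: [-3.1, 3.1], [-0.84, 2.19], [0.05, 2.79], [-1.13, 4.28], [0.06, 2.93], [-2.69, 2.69]. Speed limits (rad/s): [2.22, 2.22, 2.79, 3.14, 3.14, 3.14].

INTERFACE

Orientations are given as [roll, pitch, yaw] about the fixed x, y, z axes, in that order (R = Rz(yaw) Ry(pitch) Rx(roll)).
In Python, from cell import monitor, viewer, order, env gives the robot as it stands.
- The arm moves only by the tool move_arm, never from a script. Its argument "moves" is one flat list of numbers, 4 for each row, row after row: the shift along the tool's x, y, z normalised to -1 to 1, where 1 is 0.15 m, then the turn about the tool's z normalised to -1 to 1, where 1 is pi/2 rad. A call has 1 to 10 rows; each row shifts and turns the commanded pose from where the row before left it, along the tool's axes as they then stand; what a row does not reach is not made up. A row lasts 1/8 s, in which the tool goes at most 62.5 mm and 10.7 degrees, less where a joint would pass 70% of its speed; a pose out of reach is approached as far as the arm can. A call with a number of a shift or a turn outside -1 to 1 is refused whole. A call with a gripper value outside its range is refused whole. "claw" is the finger opening in mm, from 0 to 95.1, set as the call begins (left out, the last holds). The fingers move at their own pace and stop on an object; the grip force is fixed at half the most. Time passes only in rows, so rows that do not move let the fingers close. It gives the time, the measured TCP pose, the force, the opening and the grip force at its end, in the units of the state.
- monitor.state(): the state, without advancing time (a new reading comes with each control period).
- viewer.read_camera(name): name is "scene" or "side" or "wrist"; returns the picture (480x640x3 uint8, red, green, blue); there is no depth.
- viewer.camera_info(name): a dict with "K" (3x3 intrinsics, pixels), "dist_coeffs" ([k1, k2, p1, p2, k3] as OpenCV has them; the pictures are not rectified), "camera_from_world" (4x4, takes a point from world to camera coordinates). Camera axes: x right, y down, z forward; pixel columns grow to the right and rows downward; lengths in mm; the calibration is good to about 2 mm. A picture is of the moment at which its call begins: read the wrist's pose just before it. camera_info takes no time and is no camera call; for the wrist camera it gives the pose at the moment of the call.
- order.job_done(): hands the job in; it is judged then, once.
The state is a dict: "t": time; "joints": joint angles; "qvel": joint speeds; "tau": joint torques, N m; "eef_pos": TCP position; "tcp_rot": TCP orientation; "ft_force": force on the tool from outside, world axes, zero at the start; "moment": the same for the moment, N m; "opening": opening from 0.0 (shut) to 1.0 (fully open); "grip_force": force on a finger pad.
Only numpy, scipy, OpenCV 4.12 (cv2) and the standard library are available. Lean on these libraries where they do the work, as an engineer would, in place of code of your own. Each camera call takes 0.05 s, during which the arm holds its last target. There are 200 camera calls.

TASK

Set up the hand rest over the little painting: of the square posts standing on the bench, slide the two that fit the board's stubs fully down until each red button pops out through the post's hole, then lay the wooden bar centred across the two posts, down in their forks. Stand every post that does not fit upright in the empty half of the aluminium case, and leave the other things where they are.

Things in the scene. Friction and masses are not known exactly. Their poses are not given: they have to be found in the camera images.
- board: plywood painting board with a small landscape on it, fixed to the bench, 150 mm (its x) by 280 mm (its y) by 12 mm thick, z up, origin at the centre of its underside. Two upright stubs stand on it at y = +105 and -105 mm.
- foot_l (a point): foot of the stub at board y = +105 mm, on the board's top face (12 mm above the board's origin), axes as the board's. The stub is 20 mm square steel with its sides along the board's x and y, 50 mm straight and then a 15 mm taper to an 8 mm square tip (65 mm high in all), slippery.
- foot_r (a point): foot of the other stub, at board y = -105 mm; same stub.
- button_l (a joint): red spring button in stub foot_l, 35 mm above the foot, a cone standing 7 mm out of the stub's face towards board +x, 15 mm across. Value: depth pressed in, 0 = out, 0.0075 m = flush; 2 to 5 N. A tube sliding down presses it in by itself; it pops out (back to about 0) in the tube's hole when the tube stands on the board with its drilled faces towards board +x and -x.
- button_r (a joint): the same button in the stub foot_r.
- post_a: square aluminium tube standing upright, 120 mm long, 30 mm wide, walls 3.5 mm (23 mm bore, open at both ends), 90 g. Black ears on top of its +x and -x faces (to 134 mm). 15 mm square holes in the +x and -x faces 35 mm above the foot, with a blue stripe above; y faces plain. Origin: centre of the foot, z up. Fits the stubs (1.5 mm play a side). The bar lies between the ears (26 mm apart) along y.
- post_b: the same as post_a; the second post that fits.
- spare_thin_1: square aluminium tube standing upright, 120 mm long, 22 mm wide, walls 3.5 mm (15 mm bore, open at both ends), 70 g. Black ears on top of its +x and -x faces (to 134 mm). 11 mm square holes in the +x and -x faces 35 mm above the foot, with a blue stripe above; y faces plain. Origin: centre of the foot, z up. Too thin for the stubs. May be absent.
- spare_thin_2: the same as spare_thin_1. May be absent.
- spare_wide_1: square aluminium tube standing upright, 120 mm long, 38 mm wide, walls 3.5 mm (31 mm bore, open at both ends), 120 g. Black ears on top of its +x and -x faces (to 134 mm). 15 mm square holes in the +x and -x faces 35 mm above the foot, with a blue stripe above; y faces plain. Origin: centre of the foot, z up. Too wide for the stubs. May be absent.
- spare_wide_2: the same as spare_wide_1. May be absent.
- bar: wooden hand-rest bar lying flat on the bench, 290 mm long (its y), 18 mm wide (its x), 22 mm high (its z), 80 g; two paint marks on top; origin at the centre of its underside.
- case: open aluminium carrying case, fixed, 240 mm (its x) by 220 mm (its y), walls 70 mm high and 5 mm thick, z up, origin at the centre of its underside; a divider along its x splits it: paint tubes (up to 62 mm high) fill the +y half, the -y half is empty; its open lid leans outward beyond the +y side, up to 105 mm high.
- bay (a point): centre of the floor of the case's empty half (5 mm above the case's underside), axes as the case's; the free floor is 230 mm along x and about 100 mm along y.
- jar: amber glass jar with a white lid, 52 mm across, 75 mm high, a bystander; origin under its centre.
- tape: yellow roll of tape lying flat, 76 mm across, 24 mm high, a bystander; origin under its centre.
- tube_red: red paint tube lying flat, 120 mm long, 36 mm wide, 18 mm high, a bystander; origin under its middle.
- tube_blue: blue paint tube, same size, a bystander.
- knife: painter's spatula lying flat, 200 mm long, a bystander.
Not all that is in view belongs to the job. Leave any green or purple look-alike of the post_a alone.

How it is judged:
By the outcome, as a careful person would: the job done as asked, in the order asked, and still so for the second after the job is handed in, with the robot touching nothing.
Of spare_thin_1, spare_thin_2, spare_wide_1, spare_wide_2 only 2 to 4 are there at a start; the rules pass over those that are not, and their reading is None.
At some moment in a run one of bar may be knocked a few centimetres aside while the robot is not near it.
It also fails if it takes over 210 s, if anything falls off the work surface, if the arm or the gripper's body presses on something with over 40 N, if the wrist force passes 120 N, or if a joint passes its speed limit or range.

## Working session

There is one attempt and no reset: what is moved stays moved. The work goes in short steps, Python scripts to look and compute and a tool call to move; the robot and the scene stay as the last step left them, time stands still between calls to the robot, and variables do not carry over. Pictures are saved under pics/ and viewed, at most 14 in all, crops included, and the job is handed in when it is done.

Besides the shell and the picture viewer there is one more tool, called by a JSON object that holds its "method" and its "body", one argument or row to a line. move_arm: Moves the arm, as the interface text tells. Scaled input: -1 to 1 covers 0.15 m each way for a shift and pi/2 rad each way for a turn. Its arguments: {"type":"object","properties":{"moves":{"type":"array"},"claw":{"type":"number"}},"required":["moves"]}

```bash
ls; mkdir -p pics; python3 - <<'E'
from cell import monitor, viewer, order, env
import cv2
for n in("scene","side"):
    im=viewer.read_camera(n); cv2.imwrite(f"pics/{n}0.png",im[:,:,::-1])
    i=viewer.camera_info(n); print(n,i)
s=monitor.state(); print(s)
E
```

```text
pics
scene {'K': array([[520.05441096,   0.        , 324.52200836],
       [  0.        , 520.05441096, 237.44522692],
       [  0.        ,   0.        ,   1.        ]]), 'dist_coeffs': array([-0.09919613,  0.        ,  0.        ,  0.        ,  0.        ]), 'camera_from_world': array([[ 7.26311072e-01,  6.87363901e-01, -1.75930006e-03,
        -3.74417446e+02],
       [ 4.68433943e-01, -4.96846035e-01, -7.30557088e-01,
        -2.20880019e+02],
       [-5.03032671e-01,  5.29787585e-01, -6.82849359e-01,
         1.38856556e+03],
       [ 0.00000000e+00,  0.00000000e+00,  0.00000000e+00,
         1.00000000e+00]])}
side {'K': array([[496.30229134,   0.        , 314.91192826],
       [  0.        , 496.30229134, 237.23767909],
       [  0.        ,   0.        ,   1.        ]]), 'dist_coeffs': array([0.02664933, 0.        , 0.        , 0.        , 0.        ]), 'camera_from_world': array([[-9.67521612e-01, -2.52766063e-01, -3.35385041e-03,
         5.26999964e+02],
       [-1.52115775e-01,  5.92752917e-01, -7.90888595e-01,
         1.57292481e+02],
       [ 2.01897801e-01, -7.64691635e-01, -6.11950963e-01,
         9.36359936e+02],
       [ 0.00000000e+00,  0.00000000e+00,  0.00000000e+00,
         1.00000000e+00]])}
{'t': 0.1, 'joints': array([-1.29158085e+00,  4.91469101e-01,  1.55942124e+00, -5.34061275e-05,
        1.09170022e+00, -1.05592854e-01]), 'qvel': array([ 5.79768180e-05, -1.05650301e-03, -3.03479291e-03,  1.56170800e-03,
        8.07044784e-04,  1.86958845e-03]), 'tau': array([ 3.15989368e-03, -6.13625836e+01, -2.58605254e+01,  6.94503752e-02,
        4.70270275e-02, -6.52371750e-05]), 'eef_pos': array([ 234.56204845, -579.06342134,  214.12766203]), 'tcp_rot': array([-3.14059531e+00, -5.80714815e-05,  3.84832945e-01]), 'ft_force': array([-0.14030338,  0.43530417,  0.82566452]), 'moment': array([-0.00153974, -0.01471733,  0.01063746]), 'grip_force': 0.0, 'opening': 1.001717227790943}
```

View pics/scene0.png

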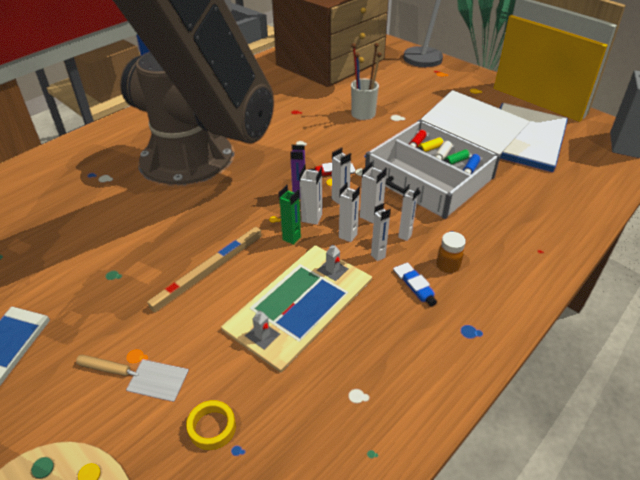

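View pics/side0.png

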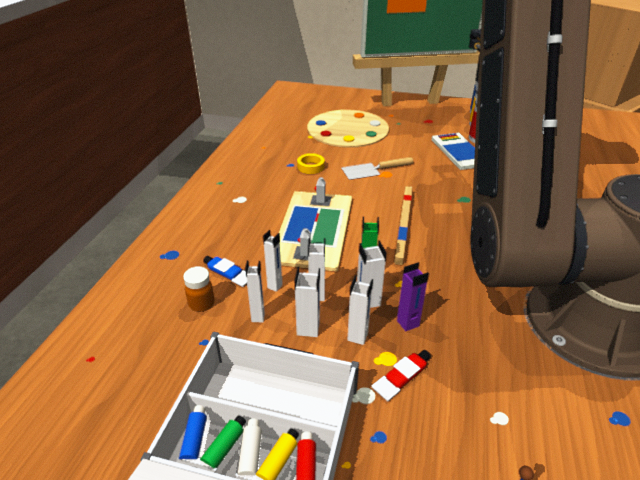

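The scene picture shows six bare aluminium posts, at (312,196), (341,176), (373,194), (348,213), (381,233) and (409,213). The green look-alike is at (290,216) and the purple one at (298,170). The board is at (297,305), the bar at (205,268) and the case at (433,165). I'll get rough positions, then look from the wrist.

```bash
cat > h.py <<'E'
from cell import monitor, viewer, order, env
import cv2, numpy as np
from scipy.spatial.transform import Rotation as Ro
def proj(i,P):
    T=i["camera_from_world"]; return cv2.projectPoints(np.array(P,float).reshape(-1,3),cv2.Rodrigues(T[:3,:3])[0],T[:3,3],i["K"],i["dist_coeffs"])[0].reshape(-1,2)
def ray(i,px):
    u=cv2.undistortPoints(np.array(px,float).reshape(-1,1,2),i["K"],i["dist_coeffs"]).reshape(-1,2)
    T=i["camera_from_world"];R=T[:3,:3]
    return -R.T@T[:3,3], np.c_[u,np.ones(len(u))]@R
def atz(i,px,z):
    c,d=ray(i,px); return c+d*((z-c[2])/d[:,2])[:,None]
def snap(n,f):
    import pickle
    i=viewer.camera_info(n); im=viewer.read_camera(n)[:,:,::-1].copy(); cv2.imwrite(f"pics/{f}.png",im); pickle.dump(i,open(f"pics/{f}.pkl","wb")); return i,im
def load(f):
    import pickle; return pickle.load(open(f"pics/{f}.pkl","rb")),cv2.imread(f"pics/{f}.png")
def st():
    s=monitor.state(); print("t%.2f"%s["t"],"tcp",s["eef_pos"].round(1),"rpy",s["tcp_rot"].round(4),"F",s["ft_force"].round(1),"op %.1f"%(s["opening"]*95.1),"g %.1f"%s["grip_force"]); return s
def go(x,y,z,yaw):
    "shift in tool axes (normalised units) and turn to a world TCP pose, tool down"
    s=st(); R=Ro.from_euler("xyz",s["tcp_rot"]).as_matrix()
    d=R.T@(np.array([x,y,z])-s["eef_pos"])/150
    dy=(s["tcp_rot"][2]-yaw+np.pi/2)%np.pi-np.pi/2   # about tool z (down)
    print("shift",d.round(4),"turn",round(dy/(np.pi/2),4)); return d,dy
E
python3 - <<'E'
from h import *
i=viewer.camera_info("side")
f=[(273,290),(257,320),(317,299),(308,335),(360,341),(373,305),(370,250),(411,327)]
print(atz(i,f,0).round())
print("board c",atz(i,[(295,193),(352,197),(344,267),(275,262)],12).round())
print("case",atz(i,[(217,338),(357,362)],70).round(),atz(i,[(170,440),(345,470)],70).round())
print("bar",atz(i,[(408,188),(402,260)],22).round())
w=viewer.camera_info("wrist");print(w); T=np.linalg.inv(w["camera_from_world"]);print(T.round(2))
st()
E
```

```text
[[ 613.   72.    0.]
 [ 617.  157.    0.]
 [ 521.   75.    0.]
 [ 514.  169.    0.]
 [ 419.  159.    0.]
 [ 411.   63.    0.]
 [ 445. -103.    0.]
 [ 333.  102.    0.]]
board c [[ 668. -269.   12.]
 [ 523. -287.   12.]
 [ 487.  -19.   12.]
 [ 632.    2.   12.]]
case [[640. 271.  70.]
 [408. 261.  70.]] [[629. 452.  70.]
 [391. 433.  70.]]
bar [[ 390. -348.   22.]
 [ 371.  -60.   22.]]
{'K': array([[401.75148736,   0.        , 326.59729048],
       [  0.        , 401.75148736, 247.50397271],
       [  0.        ,   0.        ,   1.        ]]), 'dist_coeffs': array([-0.0156905,  0.       ,  0.       ,  0.       ,  0.       ]), 'camera_from_world': array([[ 3.74462844e-01, -9.27241898e-01, -2.01641429e-04,
        -6.25167275e+02],
       [-8.94415410e-01, -3.61263335e-01,  2.63647260e-01,
        -2.96691774e+01],
       [-2.44537631e-01, -9.85457515e-02, -9.64619138e-01,
         3.90151040e+02],
       [ 0.00000000e+00,  0.00000000e+00,  0.00000000e+00,
         1.00000000e+00]])}
[[ 3.7000e-01 -8.9000e-01 -2.4000e-01  3.0297e+02]
 [-9.3000e-01 -3.6000e-01 -1.0000e-01 -5.5195e+02]
 [-0.0000e+00  2.6000e-01 -9.6000e-01  3.8404e+02]
 [ 0.0000e+00  0.0000e+00  0.0000e+00  1.0000e+00]]
t0.10 tcp [ 234.6 -579.1  214.1] rpy [-3.1406e+00 -1.0000e-04  3.8480e-01] F [-0.1  0.4  0.8] op 95.3 g 0.0
```

{"method": "move_arm", "body": {
  "moves": [0,0,-0.3,0.0817,0,0,-0.3,0.0817,0,0,-0.3,0.0817,0.17,-0.36,0,0,0.17,-0.36,0,0,0.17,-0.36,0,0,0.17,-0.36,0,0,0.17,-0.36,0,0,0.17,-0.36,0,0,0.17,-0.36,0,0]
}}

```text
t: 1.35
eef_pos: [413.6, -199.5, 349.6]
tcp_rot: [3.142, -0.0, -0.001]
ft_force: [-0.0, -1.7, 0.1]
opening: 1.002
grip_force: 0.0
```

{"method": "move_arm", "body": {
  "moves": [0.17,-0.36,0,0,0.17,-0.36,0,0,0.17,-0.36,0,0,0.17,-0.36,0,0,0.17,-0.36,0,0,0,0,0,0,0,0,0,0]
}}

```text
t: 2.22
eef_pos: [540.5, 68.5, 349.2]
tcp_rot: [3.141, 0.001, 0.0]
ft_force: [0.3, -0.8, 0.3]
opening: 1.001
grip_force: 0.0
```

```bash
python3 - <<'E'
from h import *
st(); snap("wrist","w1")
E
```

```text
t2.23 tcp [540.5  68.5 349.2] rpy [3.1412e+00 9.0000e-04 4.0000e-04] F [ 0.3 -0.8  0.3] op 95.2 g 0.0
```

View pics/w1.png

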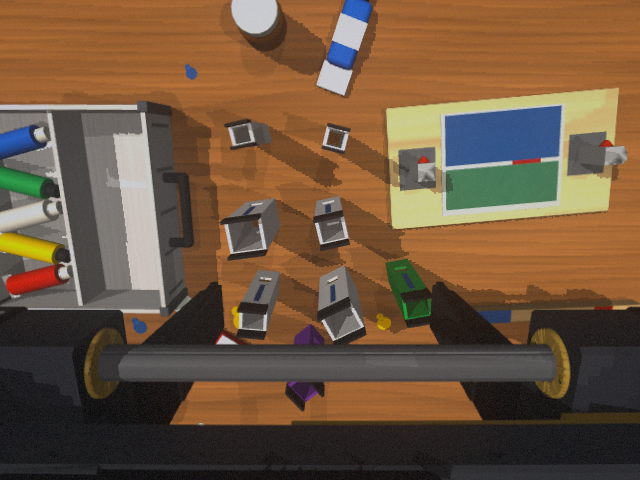

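The wrist view shows the post tops at (241,134), (336,138), (250,225), (331,215), (258,300) and (340,305). Green is at (410,295), purple at (305,370), and the stubs at (425,168) and (607,155), with their red buttons on the +x side. By size, (331,215) and (258,300) look like the 30 mm posts, so I'll confirm that in one enlarged crop.

```bash
python3 - <<'E'
from h import *
i,im=load("w1")
c=[(243,134),(336,138),(250,228),(331,222),(258,304),(340,306)]
t=[]
for x,y in c:
    a=cv2.resize(im[y-33:y+33,x-33:x+33],None,fx=4,fy=4,interpolation=cv2.INTER_CUBIC)
    for k in range(-30,31,10):
        p=(k+33)*4; cv2.line(a,(p,0),(p,6),(0,255,255),1); cv2.line(a,(0,p),(6,p),(0,255,255),1)
        cv2.putText(a,str((x+k)%100),(p-7,17),0,.35,(0,255,255),1); cv2.putText(a,str((y+k)%100),(8,p+4),0,.35,(0,255,255),1)
    t.append(a)
cv2.imwrite("pics/tiles.png",np.vstack([np.hstack(t[:3]),np.hstack(t[3:])]))
E
```

```text
(no output)
```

View pics/tiles.png

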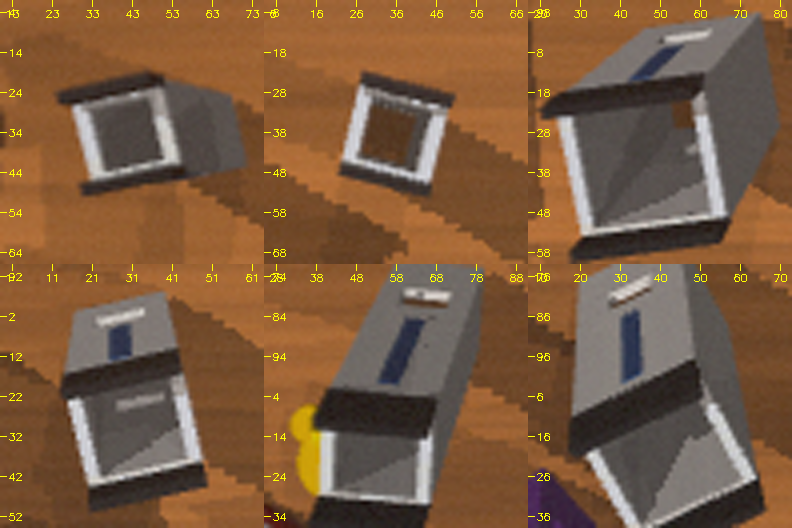

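```bash
cat > fit.py <<'E'
from h import *
from scipy.optimize import least_squares
i,im=load("w1")
U=lambda w:[(w/2,w/2,120),(w/2,-w/2,120)]
I=lambda w:[(w/2-2,w/2,134),(w/2-2,-w/2,134)]
T=lambda w:[(w/2,w/2,134),(w/2,-w/2,134)]
L=lambda w:[(-w/2,w/2,134),(-w/2,-w/2,134)]
D={"P1":(22,T(22)+L(22),[(225,124),(248.75,119),(230.5,149.7),(255.7,145.5)]),
"P2":(22,T(22)+L(22),[(327.5,123),(350.2,128.7),(322.2,148),(344.5,153.7)]),
"P3":(38,U(38)+L(38),[(224.2,218),(260.7,213.7),(228.2,260),(266.2,255)]),
"P4":(30,U(30)+L(30),[(314.2,216.5),(342.5,209.7),(320.5,250.5),(349.5,244.2)]),
"P5":(30,U(30)+I(30),[(240.7,302.5),(268.5,304.5),(237.2,312),(268.2,313.7)]),
"P6":(38,U(38)+I(38),[(318.7,310.2),(349.2,297),(317.7,320.7),(350.7,306.5)])}
def tf(p,M): 
    c,s=np.cos(p[2]),np.sin(p[2]); M=np.array(M,float)
    return np.c_[p[0]+c*M[:,0]-s*M[:,1],p[1]+s*M[:,0]+c*M[:,1],M[:,2]]
def fit(M,px,p0): 
    r=least_squares(lambda p:(proj(i,tf(p,M))-px).ravel(),p0); return r.x,np.abs(r.fun).max()
if __name__=="__main__":
    o=cv2.resize(im,None,fx=2,fy=2,interpolation=cv2.INTER_CUBIC)
    for k,(w,M,px) in D.items():
        p0=[*atz(i,[np.mean(px,0)],127)[0,:2],0]; p,e=fit(M,np.array(px),p0); print(k,w,p[:2].round(1),np.degrees(p[2]).round(1),"err",e.round(1))
        h=w/2
        for z in(0,120,134):
            q=proj(i,tf(p,[(h,h,z),(h,-h,z),(-h,-h,z),(-h,h,z)]))*2
            cv2.polylines(o,[q.astype(int)],True,(0,0,255) if z else (0,255,0),1)
    px=np.array([(387,108),(618,89),(610,211),(392,228)],float)
    p,e=fit([(75,140,12),(75,-140,12),(-75,-140,12),(-75,140,12)],px,[570,-135,.1]); print("board",p,np.degrees(p[2]),e)
    print("case rim",atz(i,[(170,103),(187,308),(52,108),(80,303)],70).round())
    cv2.imwrite("pics/fit1.png",o[180:700,420:900])
E
python3 fit.py
```

```text
P1 22 [617.1 147.7] 10.5 err 1.4
P2 22 [613.6  58.8] -13.1 err 0.7
P3 38 [518.4 149.9] 7.5 err 1.3
P4 30 [525.   62.6] 12.3 err 1.5
P5 30 [426.6 145.7] -3.9 err 1.3
P6 38 [423.7  52.3] 24.9 err 1.8
board [ 5.86102927e+02 -1.49924996e+02  8.48304504e-02] 4.860426783872354 2.328076285900579
case rim [[650. 233.  70.]
 [416. 237.  70.]
 [646. 360.  70.]
 [422. 366.  70.]]
```

View pics/fit1.png

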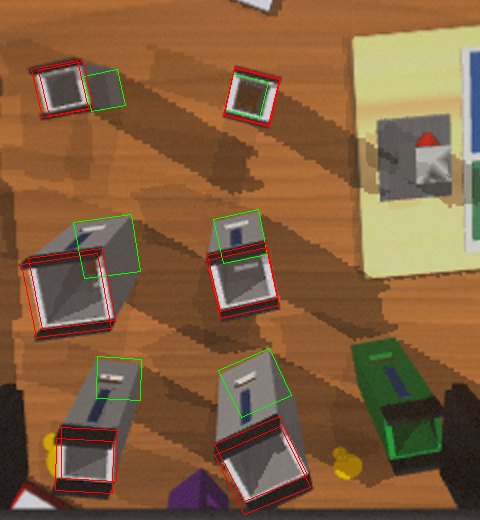

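The overlay matches: P4 (331,215) and P5 (258,300) are the 30 mm posts, P1 and P2 are thin, P3 and P6 are wide. Next I'll look at the board and stubs from nearer.

{"method": "move_arm", "body": {
  "moves": [-0.02,0.363,0.08,0,-0.02,0.363,0.08,0,-0.02,0.363,0.08,0,-0.02,0.363,0.08,0,0,0,0,0,0,0,0,0]
}}

```text
t: 3.02
eef_pos: [528.1, -149.9, 301.9]
tcp_rot: [3.142, -0.0, -0.002]
ft_force: [-0.1, -0.0, 0.7]
opening: 1.006
grip_force: 0.0
```

```bash
python3 - <<'E'
from h import *
st(); snap("wrist","w2")
E
```

```text
t3.02 tcp [ 528.1 -149.9  301.9] rpy [ 3.1416e+00 -3.0000e-04 -2.4000e-03] F [-0.1 -0.   0.7] op 95.7 g 0.0
```

View pics/w2.png

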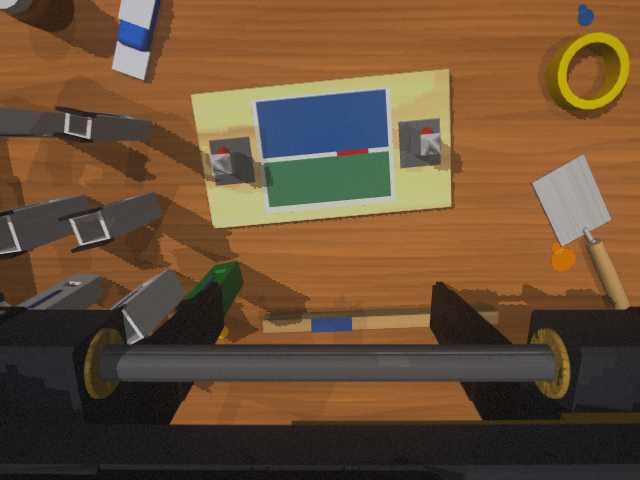

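```bash
cat > board.py <<'E'
from h import *
import fit
from scipy.optimize import least_squares
i,im=load("w2"); fit.i=i
hsv=cv2.cvtColor(im,cv2.COLOR_BGR2HSV)
m=((hsv[...,0]>22)&(hsv[...,0]<36)&(hsv[...,1]>60)&(hsv[...,2]>140)).astype(np.uint8)
m=cv2.morphologyEx(m,cv2.MORPH_CLOSE,np.ones((25,25),np.uint8))
m[:, :150]=0;m[:,500:]=0;m[250:]=0;m[:50]=0
c=max(cv2.findContours(m,0,2)[0],key=cv2.contourArea)
q=cv2.approxPolyDP(cv2.convexHull(c),8,True).reshape(-1,2); print(q)
px=np.array(sorted(q.tolist(),key=lambda v:np.arctan2(v[1]-150,v[0]-325)),float) # TL,TR,BR,BL
p,e=fit.fit([(75,140,12),(75,-140,12),(-75,-140,12),(-75,140,12)],px,[580,-145,.1]); print("board",p.round(3),np.degrees(p[2]).round(2),"err",e.round(2))
print(atz(i,px,12).round(1))
tips=np.array([(221,164),(433,144)],float);print("tips@77",atz(i,tips,77).round(1))
for s in(1,-1):
    print("foot",s,fit.tf(p,[(0,105*s,12)]).round(1))
a=im[50:250,160:480]; o=cv2.resize(a,None,fx=2.5,fy=2.5,interpolation=cv2.INTER_CUBIC)
for z,h in((12,10),(62,10),(77,4)):
  for s in(105,-105):
    w=(proj(i,fit.tf(p,[(h,s+h,z),(h,s-h,z),(-h,s-h,z),(-h,s+h,z)]))-[160,50]+.5)*2.5
    cv2.polylines(o,[w.astype(int)],True,(255,0,255),1)
w=(proj(i,fit.tf(p,[(75,140,12),(75,-140,12),(-75,-140,12),(-75,140,12)]))-[160,50]+.5)*2.5
cv2.polylines(o,[w.astype(int)],True,(0,0,255),1)
cv2.imwrite("pics/board.png",o)
E
python3 board.py
```

```text
[[447  82]
 [450 205]
 [212 223]
 [191  95]
 [425  71]]Traceback (most recent call last):
  File "board.py", line 12, in <module>
    p,e=fit.fit([(75,140,12),(75,-140,12),(-75,-140,12),(-75,140,12)],px,[580,-145,.1]); print("board",p.round(3),np.degrees(p[2]).round(2),"err",e.round(2))
        ~~~~~~~^^^^^^^^^^^^^^^^^^^^^^^^^^^^^^^^^^^^^^^^^^^^^^^^^^^^^^^^^^^^^^^^^^^^^^^^
  File "fit.py", line 18, in fit
    r=least_squares(lambda p:(proj(i,tf(p,M))-px).ravel(),p0); return r.x,np.abs(r.fun).max()
    return func(*args, **kwargs)
    vector_fun = VectorFunction(
        fun_wrapped,
    ...<6 lines>...
        workers=workers
    )
    self._update_fun()
    ~~~~~~~~~~~~~~~~^^
    self.f = self.fun_wrapped(xp_copy(self.x))
             ~~~~~~~~~~~~~~~~^^^^^^^^^^^^^^^^^
    return np.atleast_1d(self.fun(x))
                         ~~~~~~~~^^^
    return self.f(x, *self.args, **self.kwargs)
           ~~~~~~^^^^^^^^^^^^^^^^^^^^^^^^^^^^^^
  File "fit.py", line 18, in <lambda>
    r=least_squares(lambda p:(proj(i,tf(p,M))-px).ravel(),p0); return r.x,np.abs(r.fun).max()
                              ~~~~~~~~~~~~~~~^~~
ValueError: operands could not be broadcast together with shapes (4,2) (5,2)
```

Closing merged the corner, so I'll use the corners I read by eye.

```bash
python3 - <<'E'
s=open("board.py").read()
s=s[:s.index("hsv=")]+'px=np.array([(191.5,95),(449,70),(452,206.5),(215,228)])\n'+s[s.index("p,e="):]
open("board.py","w").write(s)
E
python3 board.py
```

```text
board [ 5.85850e+02 -1.50572e+02  9.00000e-02] 5.15 err 1.81
[[ 647.5   -5.5   12. ]
 [ 671.6 -281.5   12. ]
 [ 525.  -295.8   12. ]
 [ 500.6  -19.9   12. ]]
tips@77 [[ 578.1  -48.9   77. ]
 [ 596.1 -252.5   77. ]]
foot 1 [[576.4 -46.   12. ]]
foot -1 [[ 595.3 -255.1   12. ]]
```

View pics/board.png

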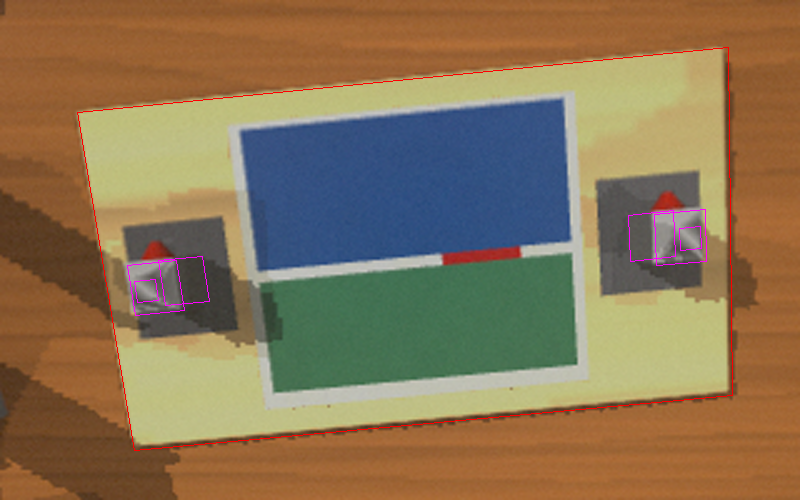

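The overlay matches the board and both stubs. Feet: L (576,-46) and R (595,-255), yaw 5.2°. Now to pick P4.

{"method": "move_arm", "body": {
  "moves": [-0.005,-0.354,0,0,-0.005,-0.354,0,0,-0.005,-0.354,0,0,-0.005,-0.354,0,0,0,0,0.2,-0.0684,0,0,0.2,-0.0684,0,0,0.2,0,0,0,0,0],
  "claw": 60
}}

```text
t: 4.08
eef_pos: [524.8, 64.1, 210.7]
tcp_rot: [-3.141, 0.003, 0.216]
ft_force: [-0.7, 0.6, 0.5]
opening: 0.631
grip_force: 0.0
```

```bash
python3 - <<'E'
from h import *
go(525,62.6,76,np.radians(12.3)); snap("wrist","w3")
i,im=load("w3"); import fit
E
```

```text
t4.08 tcp [524.8  64.1 210.7] rpy [-3.141e+00  2.800e-03  2.160e-01] F [-0.7  0.6  0.5] op 60.0 g 0.0
shift [0.0017 0.0107 0.898 ] turn 0.0008
```

View pics/w3.png

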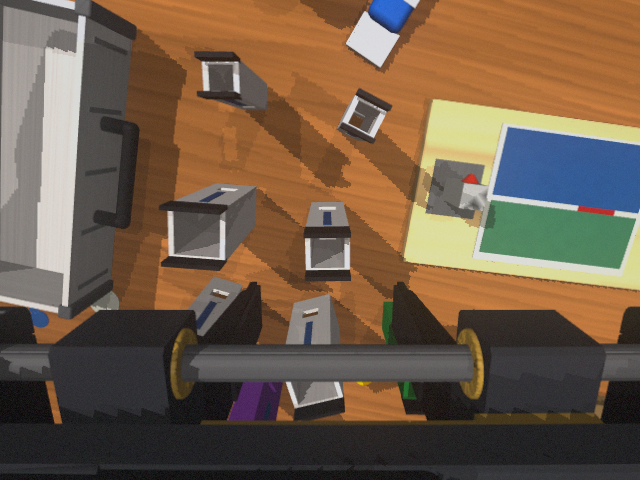

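P4 is centred at column 328 between the fingers and aligned with them. Descend and grip.

{"method": "move_arm", "body": {
  "moves": [0.002,0.01,0.3,0,0,0,0.3,0,0,0,0.298,0,0,0,0,0]
}}

```text
t: 4.62
eef_pos: [525.9, 62.1, 76.2]
tcp_rot: [-3.141, 0.003, 0.215]
ft_force: [0.1, -0.9, 0.9]
opening: 0.633
grip_force: 0.0
```

{"method": "move_arm", "body": {
  "moves": [0,0,0,0,0,0,0,0,0,0,0,0,0,0,0,0],
  "claw": 10
}}

```text
t: 5.12
eef_pos: [526.8, 61.8, 77.8]
tcp_rot: [3.141, -0.001, 0.215]
ft_force: [-0.9, -0.3, 7.7]
opening: 0.316
grip_force: 30.0
```

```bash
python3 - <<'E'
from h import *
go(576.4,-46,250,.09)
E
```

```text
t5.12 tcp [526.8  61.8  77.8] rpy [ 3.1411e+00 -1.5000e-03  2.1470e-01] F [-0.9 -0.3  7.7] op 30.0 g 30.0
shift [ 0.1718  0.7731 -1.1472] turn 0.0794
```

{"method": "move_arm", "body": {
  "moves": [0,0,-0.38,0,0,0,-0.38,0,0,0,-0.387,0,0,0,0,0.0794,0.088,0.248,0,0,0.088,0.248,0,0,0.088,0.248,0,0,0,0,0,0,0,0,0,0]
}}

```text
t: 6.25
eef_pos: [575.4, -45.4, 248.9]
tcp_rot: [-3.141, 0.001, 0.09]
ft_force: [-1.1, 0.3, -0.4]
opening: 0.313
grip_force: 30.0
```

```bash
python3 - <<'E'
from h import *
go(576.4,-46,95,.09); i,im=snap("side","s1")
a=im[150:310,220:420]; cv2.imwrite("pics/s1c.png",cv2.resize(a,None,fx=3,fy=3,interpolation=cv2.INTER_CUBIC))
E
```

```text
t6.25 tcp [575.4 -45.4 248.9] rpy [-3.1413e+00  5.0000e-04  8.9600e-02] F [-1.1  0.3 -0.4] op 29.8 g 30.0
shift [0.0067 0.0047 1.0257] turn -0.0002
```

View pics/s1c.png

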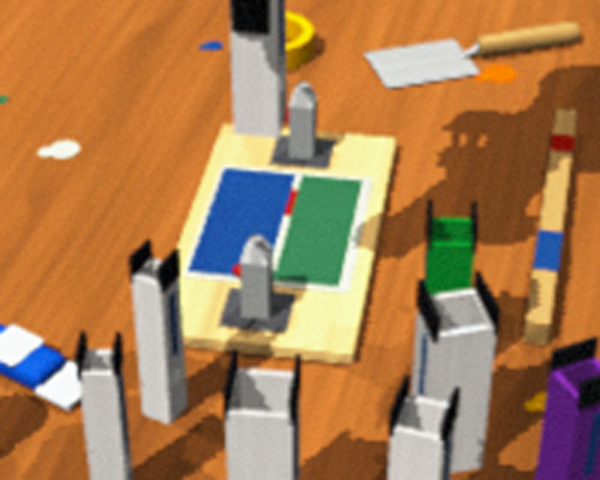

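```bash
python3 - <<'E'
from h import *
i=viewer.camera_info("side"); c,s=np.cos(.09),np.sin(.09)
print("tip L,R",proj(i,[(576.4,-46,77),(595.3,-255.1,77)]).round(1),"obs (306,229.5),(320.5,179)")
z=173
print("post bottom edge near (+y face corners)",proj(i,[(575.4+15*a*c-15*s,-45.4+15*a*s+15*c,z) for a in(1,-1)]).round(1),"obs (297,194),(314,195)")
E
```

```text
tip L,R [[305.7 228.4]
 [321.2 177.3]] obs (306,229.5),(320.5,179)
post bottom edge near (+y face corners) [[296.5 193.1]
 [311.6 194.4]] obs (297,194),(314,195)
```

{"method": "move_arm", "body": {
  "moves": [0.006,0.004,0.3,0,0,0,0.3,0,0,0,0.1,0,0,0,0.1,0,0,0,0.05,0]
}}

```text
t: 6.92
eef_pos: [577.8, -45.5, 122.2]
tcp_rot: [-3.141, -0.003, 0.09]
ft_force: [4.3, 7.3, 0.5]
opening: 0.314
grip_force: 30.0
```

{"method": "move_arm", "body": {
  "moves": [0,0,0.04,0,0,0,0.04,0,0,0,0.04,0,0,0,0.04,0,0,0,0,0]
}}

```text
t: 7.55
eef_pos: [577.7, -45.5, 98.1]
tcp_rot: [-3.141, -0.002, 0.09]
ft_force: [3.7, 6.5, -3.3]
opening: 0.316
grip_force: 30.0
```

{"method": "move_arm", "body": {
  "moves": [0,-0.003,0.02,0,0,-0.003,0.02,0,0,0,0.02,0,0,0,0,0]
}}

```text
t: 8.05
eef_pos: [577.5, -45.3, 89.7]
tcp_rot: [3.141, -0.002, 0.09]
ft_force: [2.3, 3.8, 8.6]
opening: 0.316
grip_force: 30.0
```

```bash
python3 - <<'E'
from h import *
st(); i,im=snap("scene","c2")
q=proj(i,[(576,-46,60)])[0].astype(int); print(q); x,y=q
cv2.imwrite("pics/c2c.png",cv2.resize(im[y-60:y+60,x-70:x+70],None,fx=4,fy=4,interpolation=cv2.INTER_CUBIC))
E
```

```text
t8.05 tcp [577.5 -45.3  89.7] rpy [ 3.1412e+00 -2.4000e-03  8.9900e-02] F [2.3 3.8 8.6] op 30.0 g 30.0
[330 251]
```

View pics/c2c.png

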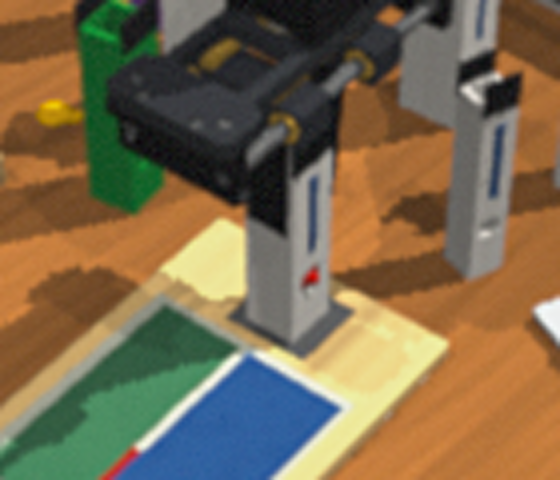

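The red button shows in the hole, so the post is fully down. Release it and go to P5.

{"method": "move_arm", "body": {
  "moves": [0,0,0,0,0,0,0,0,0,0,-0.2,0,0,0,-0.38,0,0,0,-0.3,0,0,0,-0.15,0.1006,0,0,0,0],
  "claw": 60
}}

```text
t: 8.98
eef_pos: [576.9, -45.5, 244.1]
tcp_rot: [3.141, -0.002, -0.067]
ft_force: [-1.2, 0.1, -1.1]
opening: 0.629
grip_force: 0.0
```

```bash
python3 - <<'E'
from h import *
go(425.5,145.7,240,np.radians(-3.9))
E
```

```text
t8.97 tcp [576.9 -45.5 244.1] rpy [ 3.1411e+00 -2.2000e-03 -6.7300e-02] F [-1.2  0.1 -1.1] op 59.8 g 0.0
shift [-1.0928 -1.2042  0.0242] turn 0.0005
```

{"method": "move_arm", "body": {
  "moves": [-0.219,-0.241,0,0,-0.219,-0.241,0,0,-0.219,-0.241,0,0,-0.219,-0.241,0,0,-0.217,-0.241,0,0,0,0,0.1,0,0,0,0,0]
}}

```text
t: 9.85
eef_pos: [424.4, 146.2, 226.3]
tcp_rot: [3.14, 0.004, -0.064]
ft_force: [-0.1, -0.5, -0.4]
opening: 0.632
grip_force: 0.0
```

```bash
python3 - <<'E'
from h import *
go(425.5,145.7,77,np.radians(-3.9)); i,im=snap("wrist","w4")
import fit; fit.i=i
# overlay model of every post, choose P5 view
a=im[120:360,200:460]; cv2.imwrite("pics/w4c.png",cv2.resize(a,None,fx=2.5,fy=2.5,interpolation=cv2.INTER_CUBIC))
E
```

```text
t9.85 tcp [424.4 146.2 226.3] rpy [ 3.1405  0.0035 -0.0642] F [-0.1 -0.5 -0.4] op 60.1 g 0.0
shift [0.0113 0.0016 0.9953] turn 0.0024
```

View pics/w4c.png

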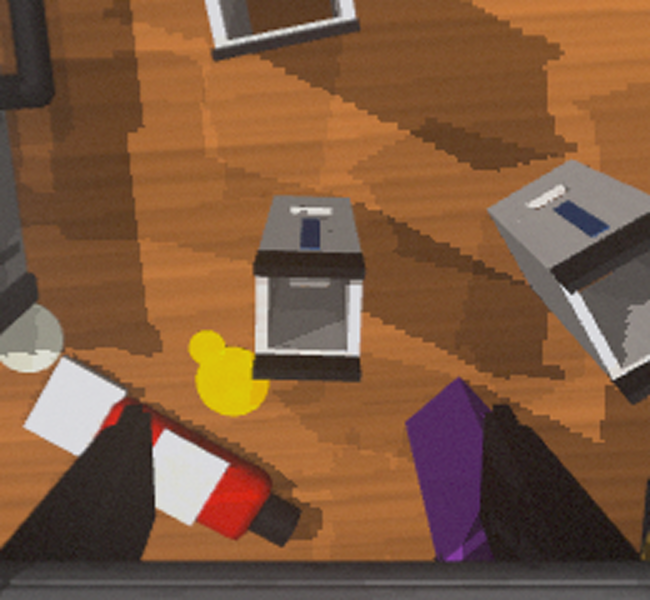

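P5 is centred at crop (308,315). It is the narrower one and aligned, and the wide P6 is to its right. Fit it precisely.

```bash
python3 - <<'E'
from h import *
import fit; fit.i,_=load("w4")
px=np.array([(255,252),(364,254),(253,378),(360,380)])/2.5+[200,120]
p,e=fit.fit(fit.U(30)+fit.L(30),px,[425,146,0]); print(p,np.degrees(p[2]),e)
go(p[0],p[1],77,-0.06)
E
```

```text
[ 4.25390536e+02  1.47667743e+02 -8.80198731e-02] -5.0431672407533945 1.7628953355476824
t9.90 tcp [425.  145.9 226.9] rpy [ 3.1408e+00  2.5000e-03 -6.5700e-02] F [ 0.2 -0.5  0.1] op 60.2 g 0.0
shift [ 0.0045 -0.0125  0.9995] turn -0.0036
```

{"method": "move_arm", "body": {
  "moves": [0.003,-0.012,0.35,0.006,0,0,0.35,0,0,0,0.297,0,0,0,0,0]
}}

```text
t: 10.4
eef_pos: [425.0, 147.1, 76.3]
tcp_rot: [3.14, 0.006, -0.077]
ft_force: [-0.4, 0.6, 0.4]
opening: 0.628
grip_force: 0.0
```

{"method": "move_arm", "body": {
  "moves": [0,0,0,0,0,0,0,0,0,0,0,0,0,0,0,0],
  "claw": 10
}}

```text
t: 10.9
eef_pos: [426.5, 147.9, 79.3]
tcp_rot: [-3.141, -0.002, -0.077]
ft_force: [-1.3, -0.2, 9.4]
opening: 0.316
grip_force: 30.0
```

{"method": "move_arm", "body": {
  "moves": [0,0,-0.38,0,0,0,-0.38,0,0,0,-0.38,0,0,0,-0.2,0,0,0,0,-0.05,0,0,0,-0.052,0,0,0,0]
}}

```text
t: 11.78
eef_pos: [425.8, 147.9, 279.6]
tcp_rot: [3.142, -0.0, 0.082]
ft_force: [-0.3, -0.5, -1.2]
opening: 0.311
grip_force: 29.9
```

```bash
python3 - <<'E'
from h import *
go(596.5,-254.4,280,.09)
E
```

```text
t11.78 tcp [425.8 147.9 279.6] rpy [ 3.1415e+00 -2.0000e-04  8.2300e-02] F [-0.3 -0.5 -1.2] op 29.6 g 29.9
shift [ 9.1370e-01  2.7663e+00 -2.3000e-03] turn -0.0049
```

{"method": "move_arm", "body": {
  "moves": [0.114,0.346,0,0,0.114,0.346,0,0,0.114,0.346,0,0,0.114,0.346,0,0,0.114,0.346,0,0,0.114,0.346,0,0,0.114,0.346,0,0,0.116,0.346,0,-0.005,0,0,0,0,0,0,0,0]
}}

```text
t: 13.02
eef_pos: [596.6, -254.2, 279.0]
tcp_rot: [-3.141, 0.001, 0.089]
ft_force: [0.5, 1.1, -1.8]
opening: 0.313
grip_force: 30.0
```

```bash
python3 - <<'E'
from h import *
s,_=go(596.5,-254.4,160,.09)
E
```

```text
t13.03 tcp [ 596.6 -254.2  279. ] rpy [-3.1408e+00  9.0000e-04  8.9100e-02] F [ 0.5  1.1 -1.8] op 29.7 g 30.0
shift [1.000e-04 1.800e-03 7.931e-01] turn -0.0006
```

{"method": "move_arm", "body": {
  "moves": [0,0.001,0.35,0,0,0,0.35,0,0,0,0.1,0,0,0,0.08,0,0,0,0.08,0,0,0,0.05,0,0,0,0,0]
}}

```text
t: 13.9
eef_pos: [597.7, -254.5, 128.4]
tcp_rot: [3.141, -0.002, 0.09]
ft_force: [2.9, 2.4, 0.7]
opening: 0.31
grip_force: 30.0
```

{"method": "move_arm", "body": {
  "moves": [0,0,0.04,0,0,0,0.04,0,0,0,0.04,0,0,0,0.04,0,0,0,0,0]
}}

```text
t: 14.52
eef_pos: [597.4, -254.5, 103.9]
tcp_rot: [3.142, -0.001, 0.091]
ft_force: [4.1, 4.5, -2.5]
opening: 0.318
grip_force: 30.0
```

{"method": "move_arm", "body": {
  "moves": [0,0,0.03,0,0,0,0.03,0,0,0,0.03,0,0,0,0,0,0,0,0,0]
}}

```text
t: 15.15
eef_pos: [597.1, -254.5, 91.2]
tcp_rot: [3.142, -0.0, 0.091]
ft_force: [1.3, 5.3, 5.3]
opening: 0.31
grip_force: 30.0
```

```bash
python3 - <<'E'
from h import *
st(); i,im=snap("scene","c3")
c,s=np.cos(.09),np.sin(.09)
for x,y in((577.5,-45.5),(597,-254.5)):
    q=proj(i,[(x+15*c,y+15*s,47)])[0].astype(int); a=im[q[1]-12:q[1]+13,q[0]-12:q[0]+13].astype(int)
    red=(a[...,2]>150)&(a[...,1]<80)&(a[...,0]<80); print(q,"red px",red.sum(),np.argwhere(red).mean(0)-12)
E
```

```text
t15.15 tcp [ 597.1 -254.5   91.2] rpy [ 3.1415e+00 -4.0000e-04  9.0700e-02] F [1.3 5.3 5.3] op 29.5 g 30.0
[337 259] red px 7 [0.71428571 1.        ]
[265 326] red px 8 [0.125 1.125]
```

Both buttons are out. Release and go to look at the bar.

{"method": "move_arm", "body": {
  "moves": [0,0,0,0,0,0,0,0,0,0,-0.2,0,0,0,-0.38,0,0,0,-0.38,0,0,0,-0.3,0,-0.37,-0.116,0,0,-0.37,-0.116,0,0,-0.37,-0.116,0,0,-0.37,-0.116,0,0],
  "claw": 60
}}

```text
t: 16.45
eef_pos: [367.6, -205.1, 279.4]
tcp_rot: [3.141, 0.0, 0.091]
ft_force: [0.8, -0.5, 0.3]
opening: 0.63
grip_force: 0.0
```

{"method": "move_arm", "body": {
  "moves": [0,0,0,0,0,0,0,0]
}}

```text
t: 16.7
eef_pos: [370.1, -206.1, 279.9]
tcp_rot: [3.14, -0.001, 0.09]
ft_force: [0.4, 0.7, 0.1]
opening: 0.633
grip_force: 0.0
```

```bash
python3 - <<'E'
from h import *
st(); i,im=snap("wrist","w5")
cv2.imwrite("pics/w5c.png",cv2.resize(im[90:330,100:500],None,fx=2,fy=2,interpolation=cv2.INTER_CUBIC))
E
```

```text
t16.70 tcp [ 370.1 -206.1  279.9] rpy [ 3.1404e+00 -1.0000e-03  9.0100e-02] F [0.4 0.7 0.1] op 60.2 g 0.0
```

View pics/w5c.png

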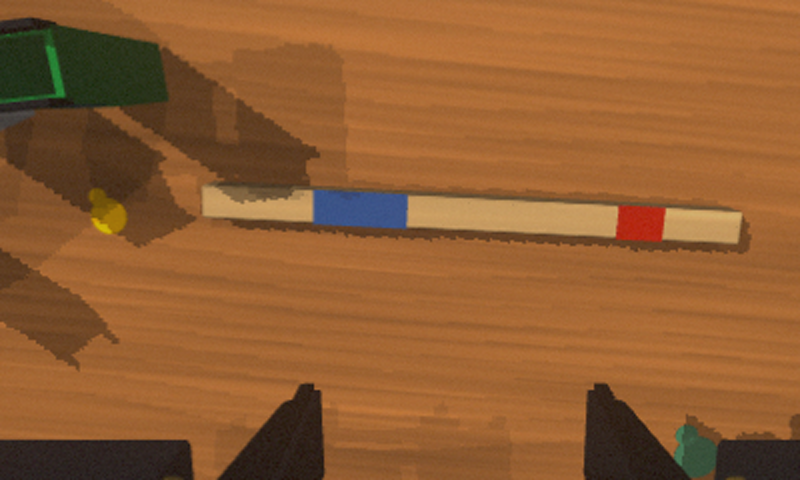

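The bar's top face has its ends at crop (202,202) and (741,228).

```bash
python3 - <<'E'
from h import *
import fit; fit.i,_=load("w5")
px=np.array([(202,187),(742,212),(741,243),(202,217)])/2+[100,90]
p,e=fit.fit([(9,145,22),(9,-145,22),(-9,-145,22),(-9,145,22)],px,[380,-200,0]); print(p.round(3),np.degrees(p[2]).round(2),e.round(2))
go(p[0],p[1],150,p[2]+np.pi/2)
E
```

```text
[ 3.83624e+02 -2.16702e+02  4.20000e-02] 2.38 1.39
t16.75 tcp [ 370.4 -206.1  279.7] rpy [ 3.1407e+00 -6.0000e-04  9.0500e-02] F [ 1.   0.3 -0.7] op 59.9 g 0.0
shift [0.0812 0.0778 0.8645] turn -0.9689
```

{"method": "move_arm", "body": {
  "moves": [0.0812,0.0778,0,-0.1077,0,0,0,-0.1077,0,0,0,-0.1077,0,0,0,-0.1077,0,0,0.1,-0.1077,0,0,0.15,-0.1077,0,0,0.2,-0.1077,0,0,0.2,-0.1077,0,0,0.2,-0.1073,0,0,0,0],
  "claw": 50
}}

```text
t: 18.0
eef_pos: [382.9, -215.8, 150.2]
tcp_rot: [-3.138, -0.003, 1.612]
ft_force: [-0.6, 0.0, 0.6]
opening: 0.525
grip_force: 0.0
```

```bash
python3 - <<'E'
from h import *
go(383.6,-216.7,5,.042+np.pi/2)
E
```

```text
t18.00 tcp [ 382.9 -215.8  150.2] rpy [-3.1384e+00 -2.6000e-03  1.6119e+00] F [-0.6  0.   0.6] op 49.9 g 0.0
shift [-0.0091  0.0077  0.9681] turn -0.0006
```

{"method": "move_arm", "body": {
  "moves": [-0.006,0.004,0.38,0,0,0,0.38,0,0,0,0.15,0,0,0,0.056,0,0,0,0,0]
}}

```text
t: 18.62
eef_pos: [384.1, -217.3, 7.5]
tcp_rot: [3.141, 0.0, 1.611]
ft_force: [-0.2, -0.2, 0.3]
opening: 0.527
grip_force: 0.0
```

{"method": "move_arm", "body": {
  "moves": [0,0,0,0,0,0,0,0,0,0,0,0,0,0,0,0],
  "claw": 5
}}

```text
t: 19.12
eef_pos: [383.6, -217.0, 7.3]
tcp_rot: [3.141, 0.001, 1.612]
ft_force: [-0.0, 0.8, 5.3]
opening: 0.189
grip_force: 30.0
```

```bash
python3 - <<'E'
from h import *
st(); snap("side","s4")
E
```

```text
t19.12 tcp [ 383.6 -217.     7.3] rpy [3.1410e+00 5.0000e-04 1.6123e+00] F [-0.   0.8  5.3] op 18.0 g 30.0
```

{"method": "move_arm", "body": {
  "moves": [0,0,-0.2,0,0,0,-0.38,0,0,0,-0.38,0,0,0,-0.38,0,0,0,-0.21,-0.0312,0,0,0,0]
}}

```text
t: 19.92
eef_pos: [383.8, -217.2, 241.3]
tcp_rot: [3.139, 0.003, 1.662]
ft_force: [-0.5, -0.3, -1.0]
opening: 0.184
grip_force: 30.0
```

```bash
python3 - <<'E'
from h import *
go(587.3,-150,240,.0915+np.pi/2)
E
```

```text
t19.93 tcp [ 383.8 -217.2  241.3] rpy [3.1385e+00 3.0000e-03 1.6617e+00] F [-0.5 -0.3 -1. ] op 17.5 g 30.0
shift [0.3231 1.3915 0.0121] turn -0.0004
```

{"method": "move_arm", "body": {
  "moves": [0.081,0.348,0,0,0.081,0.348,0,0,0.081,0.348,0,0,0.08,0.348,0,0,0,0,0,0,0,0,0,0]
}}

```text
t: 20.68
eef_pos: [586.1, -149.5, 237.7]
tcp_rot: [-3.139, -0.001, 1.661]
ft_force: [-0.2, -0.0, -1.0]
opening: 0.19
grip_force: 30.0
```

```bash
python3 - <<'E'
from h import *
go(587.3,-150,152,.0915+np.pi/2)
i,im=snap("side","s5"); a=im[120:290,230:380]; cv2.imwrite("pics/s5c.png",cv2.resize(a,None,fx=3.5,fy=3.5,interpolation=cv2.INTER_CUBIC))
# bar end midpoints predicted with bar bottom z = tcp-7.3
s=monitor.state(); p=s["eef_pos"]; y=s["tcp_rot"][2]-np.pi/2; d=np.array([-np.sin(y),np.cos(y),0])
print(proj(i,[p+d*145+[0,0,14.7],p-d*145+[0,0,14.7]]).round(1))
E
```

```text
t20.68 tcp [ 586.1 -149.5  237.7] rpy [-3.1387e+00 -1.1000e-03  1.6615e+00] F [-0.2 -0.  -1. ] op 18.0 g 30.0
shift [-0.0047  0.0094  0.5711] turn -0.0005
[[300.2 163.9]
 [324.2 101.2]]
```

View pics/s5c.png

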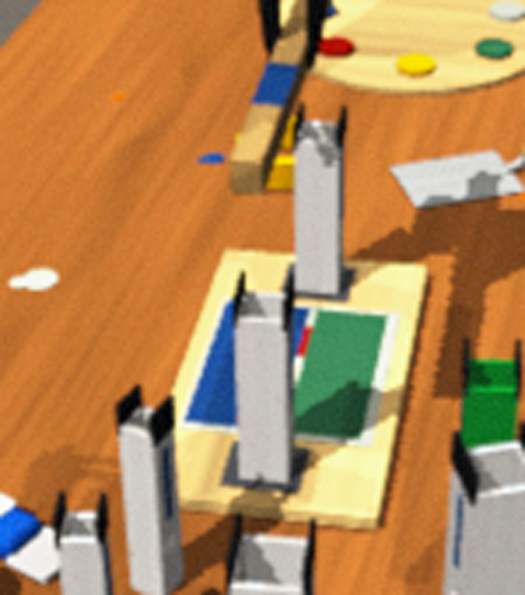

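The bar hangs level above both forks, with its near end at crop (251,163). Lower it.

{"method": "move_arm", "body": {
  "moves": [-0.005,0.008,0.3,0,0,0,0.15,0,0,0,0.08,0,0,0,0.04,0,0,0,0,0,0,0,0,0]
}}

```text
t: 21.48
eef_pos: [588.5, -150.5, 154.8]
tcp_rot: [3.14, 0.001, 1.661]
ft_force: [-1.2, -0.3, -1.3]
opening: 0.19
grip_force: 30.0
```

```bash
python3 - <<'E'
from h import *
go(587.3,-150,139.5,.0915+np.pi/2)
E
```

```text
t21.48 tcp [ 588.5 -150.5  154.8] rpy [3.1404e+00 7.0000e-04 1.6615e+00] F [-1.2 -0.3 -1.3] op 18.1 g 30.0
shift [ 0.0042 -0.0077  0.1023] turn -0.0005
```

{"method": "move_arm", "body": {
  "moves": [0.002,-0.005,0.04,0,0,0,0.03,0,0,0,0.02,0,0,0,0,0,0,0,0,0]
}}

```text
t: 22.1
eef_pos: [587.5, -150.2, 140.6]
tcp_rot: [3.141, 0.0, 1.662]
ft_force: [-0.6, 0.9, -0.1]
opening: 0.186
grip_force: 30.0
```

{"method": "move_arm", "body": {
  "moves": [0,0,0.012,0,0,0,0,0,0,0,0,0]
}}

```text
t: 22.48
eef_pos: [587.7, -150.3, 139.4]
tcp_rot: [3.14, 0.001, 1.661]
ft_force: [-0.5, 0.3, 5.0]
opening: 0.184
grip_force: 30.0
```

{"method": "move_arm", "body": {
  "moves": [0,0,0,0,0,0,0,0,0,0,-0.1,0,0,0,-0.3,0,0,0,-0.38,0,0,0,-0.3,0.11,0,0,0,0.11,0,0,0,0.11,0,0,0,0.11,0,0,0,0.11],
  "claw": 40
}}

```text
t: 23.72
eef_pos: [587.3, -150.1, 301.8]
tcp_rot: [3.141, -0.0, 0.792]
ft_force: [-0.5, 0.2, 0.1]
opening: 0.42
grip_force: 0.0
```

{"method": "move_arm", "body": {
  "moves": [0,0,0,0.11,0,0,0,0.11,0,0,0,0.11,0,0,0,0.11,-0.1,0,0,0.01,-0.2,0,0,0,0,0,0,0,0,0,0,0]
}}

```text
t: 24.72
eef_pos: [542.7, -154.5, 301.4]
tcp_rot: [3.141, -0.001, 0.092]
ft_force: [-0.8, -0.1, 0.2]
opening: 0.42
grip_force: 0.0
```

```bash
python3 - <<'E'
from h import *
st(); i,im=snap("wrist","w6")
# marks and bar ends along the bar axis on the top plane z=154
c,s=np.cos(.0915),np.sin(.0915)
ds=np.arange(-165,166,1.); 
for off in(-6,0,6):
    P=[(587.3+off*c-d*s,-150+off*s+d*c,154) for d in ds]
    q=proj(i,P).round().astype(int); v=im[q[:,1].clip(0,479),q[:,0].clip(0,639)].astype(int)
    print(off,[(int(d),tuple(map(int,x[::-1]))) for d,x in list(zip(ds,v)) if 136<=abs(d)<=158 and int(d)%2==0])
E
```

```text
t24.73 tcp [ 542.7 -154.5  301.4] rpy [ 3.141e+00 -1.000e-03  9.230e-02] F [-0.8 -0.1  0.2] op 39.9 g 0.0
-6 [(-158, (177, 111, 60)), (-156, (178, 112, 59)), (-154, (173, 107, 55)), (-152, (169, 106, 53)), (-150, (168, 108, 57)), (-148, (166, 104, 52)), (-146, (163, 102, 50)), (-144, (164, 103, 52)), (-142, (195, 153, 96)), (-140, (193, 151, 94)), (-138, (197, 153, 98)), (-136, (195, 153, 96)), (136, (170, 133, 84)), (138, (171, 135, 86)), (140, (171, 133, 84)), (142, (170, 133, 84)), (144, (167, 132, 81)), (146, (148, 94, 52)), (148, (145, 91, 47)), (150, (143, 91, 50)), (152, (148, 94, 52)), (154, (145, 90, 45)), (156, (146, 93, 48)), (158, (147, 93, 48))]
0 [(-158, (170, 108, 54)), (-156, (173, 110, 58)), (-154, (174, 109, 58)), (-152, (174, 110, 59)), (-150, (171, 107, 55)), (-148, (172, 108, 55)), (-146, (174, 109, 56)), (-144, (176, 113, 59)), (-142, (195, 151, 96)), (-140, (197, 153, 97)), (-138, (198, 154, 95)), (-136, (195, 153, 94)), (136, (177, 137, 86)), (138, (175, 136, 85)), (140, (176, 136, 87)), (142, (175, 138, 85)), (144, (172, 133, 84)), (146, (143, 93, 49)), (148, (126, 76, 40)), (150, (136, 85, 43)), (152, (137, 86, 46)), (154, (134, 85, 43)), (156, (134, 84, 44)), (158, (129, 81, 43))]
6 [(-158, (171, 107, 56)), (-156, (174, 108, 58)), (-154, (177, 111, 60)), (-152, (175, 108, 57)), (-150, (176, 110, 54)), (-148, (178, 109, 51)), (-146, (180, 111, 56)), (-144, (175, 116, 66)), (-142, (206, 168, 106)), (-140, (207, 174, 107)), (-138, (209, 174, 108)), (-136, (208, 173, 108)), (136, (170, 133, 85)), (138, (169, 133, 87)), (140, (166, 130, 83)), (142, (166, 130, 82)), (144, (165, 129, 81)), (146, (78, 52, 29)), (148, (82, 52, 31)), (150, (82, 51, 32)), (152, (80, 52, 25)), (154, (80, 51, 26)), (156, (81, 53, 33)), (158, (143, 91, 46))]
```

The bar's ends read at -143 and +145 mm along the axis between the posts, with the top at z=154, so it is seated and centred. Next, one look over the case and spares.

{"method": "move_arm", "body": {
  "moves": [-0.006,-0.378,-0.03,0,-0.006,-0.378,-0.03,0,-0.006,-0.378,-0.03,0,-0.006,-0.378,-0.03,0,-0.006,-0.378,-0.03,0,-0.006,-0.378,-0.03,0,-0.006,-0.378,0,0.0585,0,0,0,0,0,0,0,0],
  "claw": 60
}}

```text
t: 25.9
eef_pos: [500.5, 240.3, 327.4]
tcp_rot: [3.141, 0.0, 0.001]
ft_force: [0.5, -0.1, 0.7]
opening: 0.631
grip_force: 0.0
```

```bash
python3 - <<'E'
from h import *
st(); i,im=snap("wrist","w7")
a=im[40:340,100:500]; cv2.imwrite("pics/w7c.png",cv2.resize(a,None,fx=2,fy=2,interpolation=cv2.INTER_CUBIC))
E
```

```text
t25.90 tcp [500.5 240.3 327.4] rpy [3.1411e+00 4.0000e-04 1.0000e-03] F [ 0.5 -0.1  0.7] op 60.0 g 0.0
```

View pics/w7c.png

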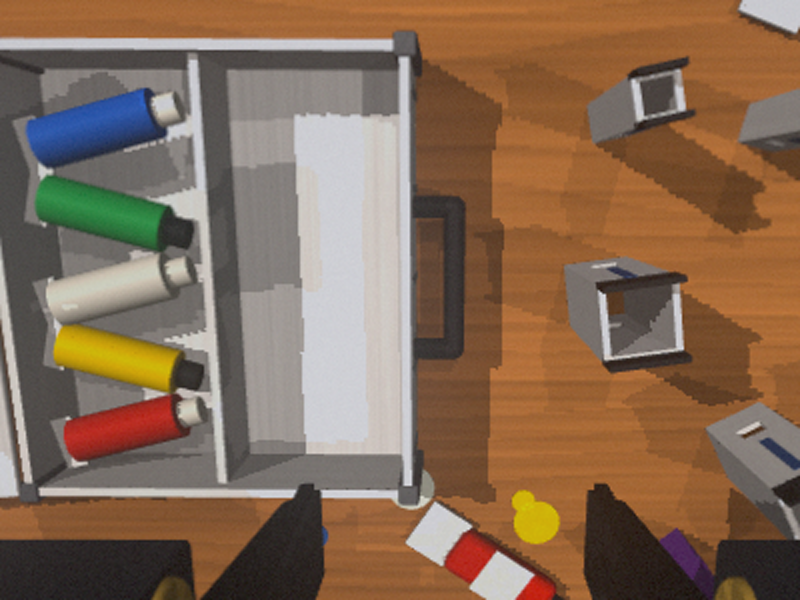

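The case's empty bay lies between the divider at crop (200,55)-(228,480) and the -y wall at (401,50)-(403,485).

```bash
python3 - <<'E'
from h import *
i,_=load("w7"); f=lambda L,z:print(atz(i,np.array(L)/2+[100,40],z)[:,:2].round(1).tolist())
f([(414,40),(414,498)],70); f([(401,52),(402,485)],70); f([(200,55),(228,480)],70); f([(228,70),(248,456),(402,456)],5)
import fit; fit.i=i
px=np.array([(601,282),(686,275),(609,368),(690,360)])/2+[100,40]
print("P3",fit.fit([(19,19,134),(19,-19,134),(-19,19,134),(-19,-19,134)],px,[518,150,.1]))
px=np.array([(633,73),(684,60),(638,129),(692,117)])/2+[100,40]
print("P1",fit.fit([(11,11,134),(11,-11,134),(-11,11,134),(-11,-11,134)],px,[617,148,.1]))
E
```

```text
[[648.2, 258.6], [408.7, 261.6]]
[[642.7, 265.1], [416.5, 268.3]]
[[641.5, 364.2], [419.5, 366.5]]
[[643.8, 367.7], [412.4, 371.6], [412.4, 272.3]]
P3 (array([5.18936637e+02, 1.51537164e+02, 1.11024043e-01]), np.float64(1.3021095953634187))
P1 (array([6.15724551e+02, 1.51008777e+02, 2.06040448e-01]), np.float64(1.0260841538871261))
```

Slots along the bay: x = 443, 500, 556, 613 at y ≈ 317. Take P3 first.

{"method": "move_arm", "body": {
  "moves": [0.0615,0.296,0,0,0.0615,0.296,0,0,0,0,0.35,-0.07,0,0,0.38,0,0,0,0,0],
  "claw": 64
}}

```text
t: 26.58
eef_pos: [517.5, 149.9, 215.7]
tcp_rot: [3.141, 0.007, 0.107]
ft_force: [0.8, 0.3, 0.4]
opening: 0.674
grip_force: 0.0
```

```bash
python3 - <<'E'
from h import *
go(518.9,151,77,.11)
E
```

```text
t26.57 tcp [517.5 149.9 215.7] rpy [3.1411 0.0066 0.1072] F [0.8 0.3 0.4] op 64.1 g 0.0
shift [ 0.0159 -0.0071  0.9246] turn -0.0018
```

{"method": "move_arm", "body": {
  "moves": [0.006,-0.006,0.35,0,0,0,0.35,0,0,0,0.22,0,0,0,0,0]
}}

```text
t: 27.08
eef_pos: [520.2, 152.0, 80.5]
tcp_rot: [3.141, 0.001, 0.108]
ft_force: [0.9, 0.2, -0.8]
opening: 0.67
grip_force: 0.0
```

{"method": "move_arm", "body": {
  "moves": [0,0,0,0,0,0,0,0,0,0,0,0,0,0,0,0],
  "claw": 10
}}

```text
t: 27.58
eef_pos: [520.1, 152.5, 81.3]
tcp_rot: [3.142, -0.002, 0.109]
ft_force: [-0.4, -1.2, 7.4]
opening: 0.403
grip_force: 29.7
```

{"method": "move_arm", "body": {
  "moves": [0,0,-0.38,0,0,0,-0.38,0,0,0,-0.38,0,0,0,-0.2,0.0785,0,0,0,0]
}}

```text
t: 28.2
eef_pos: [520.0, 152.6, 283.3]
tcp_rot: [-3.141, -0.004, -0.014]
ft_force: [0.1, -0.2, -2.8]
opening: 0.401
grip_force: 29.7
```

```bash
python3 - <<'E'
from h import *
go(613,316,280,-.013)
E
```

```text
t28.20 tcp [520.  152.6 283.3] rpy [-3.1409 -0.0042 -0.0144] F [ 0.1 -0.2 -2.8] op 38.2 g 29.7
shift [ 0.6043 -1.0985  0.0253] turn -0.0009
```

{"method": "move_arm", "body": {
  "moves": [0.151,-0.275,0,0,0.151,-0.275,0,0,0.151,-0.275,0,0,0.151,-0.274,0,0,0,0,0.38,0,0,0,0.38,0,0,0,0.38,0,0,0,0.08,0,0,0,0,0,0,0,0,0]
}}

```text
t: 29.45
eef_pos: [613.5, 316.3, 100.5]
tcp_rot: [-3.14, -0.003, -0.014]
ft_force: [-0.6, -0.3, -0.1]
opening: 0.4
grip_force: 29.7
```

{"method": "move_arm", "body": {
  "moves": [0,0,0.05,0,0,0,0.04,0,0,0,0,0,0,0,0,0]
}}

```text
t: 29.95
eef_pos: [613.2, 316.0, 85.8]
tcp_rot: [-3.141, -0.002, -0.014]
ft_force: [-0.3, -0.4, 5.7]
opening: 0.4
grip_force: 29.9
```

{"method": "move_arm", "body": {
  "moves": [0,0,0,0,0,0,0,0,0,0,-0.2,0,0,0,-0.38,0,0,0,-0.38,0,0.01,0.37,0,0,0.01,0.37,0,0,0.01,0.37,0,0,0,0,0,-0.067,0,0,0.1,-0.067],
  "claw": 64
}}

```text
t: 31.2
eef_pos: [615.1, 148.6, 214.5]
tcp_rot: [3.141, -0.002, 0.198]
ft_force: [0.1, 1.0, -0.2]
opening: 0.674
grip_force: 0.0
```

{"method": "move_arm", "body": {
  "moves": [0,0,0,0,0,0,0,0],
  "claw": 55
}}

```text
t: 31.45
eef_pos: [614.7, 149.6, 214.0]
tcp_rot: [3.141, -0.0, 0.194]
ft_force: [0.8, 0.3, 0.4]
opening: 0.584
grip_force: 0.0
```

```bash
python3 - <<'E'
from h import *
go(616.4,149.6,79,.2)
E
```

```text
t31.45 tcp [614.7 149.6 214. ] rpy [ 3.1415e+00 -2.0000e-04  1.9400e-01] F [0.8 0.3 0.4] op 55.5 g 0.0
shift [0.0109 0.0017 0.9   ] turn -0.0038
```

{"method": "move_arm", "body": {
  "moves": [0.008,0,0.35,0,0,0,0.35,0,0,0,0.19,0,0,0,0,0]
}}

```text
t: 31.95
eef_pos: [615.1, 149.7, 78.8]
tcp_rot: [-3.141, 0.003, 0.195]
ft_force: [-1.0, 0.0, 0.1]
opening: 0.579
grip_force: 0.0
```

{"method": "move_arm", "body": {
  "moves": [0,0,0,0,0,0,0,0,0,0,0,0,0,0,0,0],
  "claw": 5
}}

```text
t: 32.45
eef_pos: [616.0, 149.6, 80.8]
tcp_rot: [3.141, -0.001, 0.196]
ft_force: [-0.9, 0.2, 5.4]
opening: 0.229
grip_force: 30.0
```

{"method": "move_arm", "body": {
  "moves": [0,0,-0.38,0,0,0,-0.38,0,0,0,-0.38,0,0,0,-0.2,0.067,0,0,0,0.067,0,0,0,0]
}}

```text
t: 33.2
eef_pos: [615.6, 149.6, 281.4]
tcp_rot: [3.142, -0.0, -0.014]
ft_force: [-0.1, -0.3, -0.7]
opening: 0.23
grip_force: 30.0
```

```bash
python3 - <<'E'
from h import *
go(556,316.6,280,-.013)
E
```

```text
t33.20 tcp [615.6 149.6 281.4] rpy [ 3.1415e+00 -2.0000e-04 -1.3900e-02] F [-0.1 -0.3 -0.7] op 21.9 g 30.0
shift [-0.4128 -1.1078  0.0093] turn -0.0006
```

{"method": "move_arm", "body": {
  "moves": [-0.103,-0.277,0,0,-0.103,-0.277,0,0,-0.103,-0.277,0,0,-0.103,-0.277,0,0,0,0,0.38,0,0,0,0.38,0,0,0,0.38,0,0,0,0.07,0,0,0,0,0,0,0,0,0]
}}

```text
t: 34.45
eef_pos: [557.4, 317.1, 102.0]
tcp_rot: [-3.14, -0.003, -0.014]
ft_force: [-0.4, -0.0, -0.6]
opening: 0.23
grip_force: 30.0
```

{"method": "move_arm", "body": {
  "moves": [0,0,0.05,0,0,0,0.04,0,0,0,0,0,0,0,0,0]
}}

```text
t: 34.95
eef_pos: [556.4, 316.7, 86.2]
tcp_rot: [3.141, 0.0, -0.014]
ft_force: [-0.2, -0.2, -1.1]
opening: 0.227
grip_force: 30.0
```

{"method": "move_arm", "body": {
  "moves": [0,0,0.012,0,0,0,0,0]
}}

```text
t: 35.2
eef_pos: [556.5, 316.7, 85.8]
tcp_rot: [-3.141, -0.001, -0.014]
ft_force: [-3.0, -1.1, 12.2]
opening: 0.227
grip_force: 30.0
```

{"method": "move_arm", "body": {
  "moves": [0,0,0,0,0,0,0,0,0,0,-0.2,0,0,0,-0.38,0,0,0,-0.38,0,0.09,0.345,0,0,0.09,0.345,0,0,0.09,0.345,0,0,0.09,0.345,0,0,0.06,0.345,0,0],
  "claw": 55
}}

```text
t: 36.45
eef_pos: [615.9, 55.3, 228.2]
tcp_rot: [3.141, 0.0, -0.015]
ft_force: [0.8, -0.2, 0.1]
opening: 0.582
grip_force: 0.0
```

{"method": "move_arm", "body": {
  "moves": [0,0,0,0.069,0,0,0.2,0.069,0,0,0.2,0,0,0,0,0]
}}

```text
t: 36.95
eef_pos: [614.7, 57.0, 166.5]
tcp_rot: [3.141, 0.004, -0.231]
ft_force: [0.4, 0.0, 0.7]
opening: 0.58
grip_force: 0.0
```

```bash
python3 - <<'E'
from h import *
go(613.6,59.3,79,-.229)
E
```

```text
t36.95 tcp [614.7  57.  166.5] rpy [ 3.1406  0.0039 -0.2312] F [0.4 0.  0.7] op 55.2 g 0.0
shift [-0.0085 -0.0136  0.5836] turn -0.0014
```

{"method": "move_arm", "body": {
  "moves": [-0.007,-0.014,0.2,0,0,0,0.25,0,0,0,0.13,0,0,0,0,0]
}}

```text
t: 37.45
eef_pos: [615.1, 59.4, 81.3]
tcp_rot: [3.141, 0.001, -0.231]
ft_force: [0.7, 0.5, 0.2]
opening: 0.58
grip_force: 0.0
```

{"method": "move_arm", "body": {
  "moves": [0,0,0,0,0,0,0,0,0,0,0,0,0,0,0,0],
  "claw": 5
}}

```text
t: 37.95
eef_pos: [615.2, 59.3, 81.8]
tcp_rot: [-3.142, -0.001, -0.231]
ft_force: [0.0, -0.5, 4.3]
opening: 0.229
grip_force: 30.0
```

{"method": "move_arm", "body": {
  "moves": [0,0,-0.38,0,0,0,-0.38,0,0,0,-0.38,0,0,0,-0.2,-0.069,0,0,0,-0.07,0,0,0,0]
}}

```text
t: 38.7
eef_pos: [614.9, 59.4, 282.5]
tcp_rot: [3.141, -0.0, -0.014]
ft_force: [-0.2, -0.4, -0.4]
opening: 0.227
grip_force: 30.0
```

```bash
python3 - <<'E'
from h import *
go(500,317.3,280,-.013)
E
```

```text
t38.70 tcp [614.9  59.4 282.5] rpy [ 3.1415 -0.     -0.0136] F [-0.2 -0.4 -0.4] op 21.6 g 30.0
shift [-0.7892 -1.709   0.0167] turn -0.0004
```

{"method": "move_arm", "body": {
  "moves": [-0.158,-0.342,0,0,-0.158,-0.342,0,0,-0.158,-0.342,0,0,-0.158,-0.342,0,0,-0.157,-0.341,0,0,0,0,0.38,0,0,0,0.38,0,0,0,0.38,0,0,0,0.07,0,0,0,0,0]
}}

```text
t: 39.95
eef_pos: [500.5, 317.3, 101.4]
tcp_rot: [3.141, 0.0, -0.014]
ft_force: [1.0, 0.2, -0.2]
opening: 0.228
grip_force: 30.0
```

{"method": "move_arm", "body": {
  "moves": [0,0,0.05,0,0,0,0.044,0,0,0,0,0,0,0,0,0]
}}

```text
t: 40.45
eef_pos: [500.2, 317.3, 87.1]
tcp_rot: [-3.141, -0.0, -0.013]
ft_force: [-0.4, 0.2, -0.5]
opening: 0.226
grip_force: 30.0
```

{"method": "move_arm", "body": {
  "moves": [0,0,0.006,0,0,0,0,0]
}}

```text
t: 40.7
eef_pos: [500.3, 317.3, 86.8]
tcp_rot: [-3.141, -0.001, -0.013]
ft_force: [-1.1, -0.6, 7.7]
opening: 0.227
grip_force: 30.0
```

{"method": "move_arm", "body": {
  "moves": [0,0,0,0,0,0,0,0,0,0,-0.2,0,0,0,-0.38,0,0,0,-0.38,0,-0.097,0.355,0,0,-0.097,0.355,0,0,-0.097,0.355,0,0,-0.097,0.355,0,0,-0.097,0.355,0,0],
  "claw": 60
}}

```text
t: 41.95
eef_pos: [423.2, 50.5, 230.0]
tcp_rot: [3.141, -0.0, -0.013]
ft_force: [1.0, -0.6, 0.1]
opening: 0.631
grip_force: 0.0
```

{"method": "move_arm", "body": {
  "moves": [0,0,0,-0.095,0,0,0,-0.095,0,0,0,-0.095,0,0,0,0],
  "claw": 72
}}

```text
t: 42.45
eef_pos: [423.9, 51.9, 229.9]
tcp_rot: [3.142, -0.0, 0.434]
ft_force: [0.2, 0.7, 0.1]
opening: 0.758
grip_force: 0.0
```

```bash
python3 - <<'E'
from h import *
go(423.7,52.5,79,.4346); i,im=snap("wrist","w8")
# bright rim pixels vs predicted tops
import fit; fit.i=i
p=(423.7,52.5,.4346); h=19
q=proj(i,fit.tf(p,[(h,h,134),(h,-h,134),(-h,-h,134),(-h,h,134)])); print(q.round(1))
v=cv2.cvtColor(im,cv2.COLOR_BGR2GRAY)
for nm,(x0,x1) in {"+x ear":(h,h),"-x ear":(-h,-h)}.items():
    pass
dark=(v<60).astype(np.uint8)
for x in (-19,19):  # profile along post y through each ear top at z134
    ys=np.arange(-30,31,1.); a=proj(i,fit.tf(p,[(x-np.sign(x)*1,y,134) for y in ys])).round().astype(int)
    g=v[a[:,1].clip(0,479),a[:,0].clip(0,639)]; print("ear",x,"dark y:",ys[g<60].min(initial=99),ys[g<60].max(initial=-99))
xs=np.arange(-35,36,1.)
for y in(-12,0,12):
    a=proj(i,fit.tf(p,[(x,y,134) for x in xs])).round().astype(int); g=v[a[:,1].clip(0,479),a[:,0].clip(0,639)]; print("y",y,"dark x:",xs[g<60].tolist())
E
```

```text
t42.45 tcp [423.9  51.9 229.9] rpy [ 3.1415 -0.      0.4337] F [0.2 0.7 0.1] op 72.1 g 0.0
shift [ 7.0000e-04 -4.1000e-03  1.0061e+00] turn -0.0006
[[296.7 221.5]
 [353.1 221.4]
 [352.2 274.8]
 [297.9 274.9]]
ear -19 dark y: -19.0 17.0
ear 19 dark y: -17.0 19.0
y -12 dark x: [-20.0, -19.0, -18.0, -17.0, -16.0, -15.0, -14.0, 17.0, 18.0, 19.0, 20.0, 21.0, 22.0, 23.0]
y 0 dark x: [-20.0, -19.0, -18.0, -17.0, -16.0, -15.0, -14.0, 16.0, 17.0, 18.0, 19.0, 20.0, 21.0, 22.0, 24.0, 25.0, 26.0, 28.0, 29.0, 30.0]
y 12 dark x: [-21.0, -20.0, -19.0, -18.0, -17.0, -16.0, -15.0, 16.0, 17.0, 18.0, 19.0, 20.0, 21.0]
```

P6 matches its estimate within about 1 mm. Grip it.

{"method": "move_arm", "body": {
  "moves": [0,-0.003,0.35,0,0,0,0.35,0,0,0,0.3,0,0,0,0,0]
}}

```text
t: 43.0
eef_pos: [422.4, 52.4, 78.0]
tcp_rot: [-3.139, 0.005, 0.432]
ft_force: [0.1, -0.7, 0.5]
opening: 0.761
grip_force: 0.0
```

{"method": "move_arm", "body": {
  "moves": [0,0,0,0,0,0,0,0,0,0,0,0,0,0,0,0],
  "claw": 10
}}

```text
t: 43.5
eef_pos: [423.9, 52.3, 80.6]
tcp_rot: [3.141, -0.001, 0.435]
ft_force: [-1.1, -1.1, 4.6]
opening: 0.407
grip_force: 29.5
```

{"method": "move_arm", "body": {
  "moves": [0,0,-0.38,0,0,0,-0.38,0,0,0,-0.38,0,0,0,-0.2,0.095,0,0,0,0.095,0,0,0,0.095,0,0,0,0]
}}

```text
t: 44.38
eef_pos: [423.4, 52.3, 281.0]
tcp_rot: [3.141, 0.0, -0.012]
ft_force: [0.3, -0.1, -1.2]
opening: 0.4
grip_force: 29.4
```

```bash
python3 - <<'E'
from h import *
go(443,318,280,-.013)
E
```

```text
t44.38 tcp [423.4  52.3 281. ] rpy [ 3.1415  0.     -0.012 ] F [ 0.3 -0.1 -1.2] op 38.1 g 29.4
shift [ 0.1091 -1.7725  0.0064] turn 0.0006
```

{"method": "move_arm", "body": {
  "moves": [0.022,-0.355,0,0,0.022,-0.355,0,0,0.022,-0.355,0,0,0.022,-0.354,0,0,0.021,-0.354,0,0,0,0,0.38,0,0,0,0.38,0,0,0,0.38,0,0,0,0.07,0,0,0,0,0]
}}

```text
t: 45.62
eef_pos: [444.0, 318.3, 100.1]
tcp_rot: [3.142, -0.0, -0.012]
ft_force: [-0.5, 0.2, -1.4]
opening: 0.405
grip_force: 29.4
```

{"method": "move_arm", "body": {
  "moves": [0,0,0.05,0,0,0,0.044,0,0,0,0,0,0,0,0,0]
}}

```text
t: 46.12
eef_pos: [443.5, 318.0, 85.5]
tcp_rot: [3.142, -0.0, -0.013]
ft_force: [0.4, 0.3, -1.0]
opening: 0.401
grip_force: 29.5
```

{"method": "move_arm", "body": {
  "moves": [0,0,0.008,0,0,0,0,0]
}}

```text
t: 46.38
eef_pos: [443.9, 318.3, 85.4]
tcp_rot: [-3.141, -0.002, -0.013]
ft_force: [-2.3, -0.4, 12.5]
opening: 0.399
grip_force: 29.7
```

{"method": "move_arm", "body": {
  "moves": [0,0,0,0,0,0,0,0,0,0,-0.2,0,0,0,-0.38,0,0,0,-0.38,0,0,0,-0.38,0,0.13,0.35,-0.1,0,0.13,0.35,-0.1,0,0.13,0.35,0,0,0.13,0.35,0,0],
  "claw": 60
}}

```text
t: 47.62
eef_pos: [519.0, 105.4, 315.2]
tcp_rot: [3.142, -0.0, -0.013]
ft_force: [1.8, 0.0, 0.8]
opening: 0.63
grip_force: 0.0
```

{"method": "move_arm", "body": {
  "moves": [0.08,0.35,0,0,0,0.35,0,0,0,0,0,0,0,0,0,0]
}}

```text
t: 48.12
eef_pos: [529.3, 2.2, 315.0]
tcp_rot: [-3.141, 0.0, -0.014]
ft_force: [0.2, -0.2, 0.2]
opening: 0.631
grip_force: 0.0
```

```bash
python3 - <<'E'
from h import *
st(); i,im=snap("scene","c9"); c,s=np.cos(.09),np.sin(.09)
for x,y in((577.5,-45.5),(597,-254.5)):
    q=proj(i,[(x+15*c,y+15*s,47)])[0].astype(int); a=im[q[1]-12:q[1]+13,q[0]-12:q[0]+13].astype(int)
    print("button red px",((a[...,2]>150)&(a[...,1]<80)&(a[...,0]<80)).sum())
i,im=snap("wrist","w9"); v=cv2.cvtColor(im,cv2.COLOR_BGR2GRAY)
import fit
for x,y,w in((613,316,38),(556.4,316.7,22),(500.2,317.3,22),(443.5,318,38)):
    h=w/2; r=[]
    for sx in(1,-1):
        ys=np.arange(-30,31,1.); a=proj(i,fit.tf((x,y,-.013),[(sx*(h-1),t,139) for t in ys])).round().astype(int)
        k=(a[:,0]>=0)&(a[:,0]<640)&(a[:,1]>=0)&(a[:,1]<480); g=np.where(k,v[a[:,1].clip(0,479),a[:,0].clip(0,639)],255); r.append((ys[g<60].min(initial=99),ys[g<60].max(initial=-99),int(k.sum())))
    print("spare",x,r)
for d in range(-150,151,3):
    if 138<=abs(d): 
        q=proj(i,[(587.3-d*np.sin(.0915),-150+d*np.cos(.0915),154)])[0].round().astype(int)
        if 0<=q[0]<640 and 0<=q[1]<480: print("bar",d,im[q[1],q[0],::-1])
E
```

```text
t48.12 tcp [529.3   2.2 315. ] rpy [-3.1414e+00  2.0000e-04 -1.3500e-02] F [ 0.2 -0.2  0.2] op 60.0 g 0.0
button red px 6
button red px 8
spare 613 [(np.float64(99.0), np.float64(-99.0), 0), (np.float64(99.0), np.float64(-99.0), 0)]
spare 556.4 [(np.float64(99.0), np.float64(-99.0), 0), (np.float64(99.0), np.float64(-99.0), 3)]
spare 500.2 [(np.float64(99.0), np.float64(-99.0), 11), (np.float64(-21.0), np.float64(-16.0), 15)]
spare 443.5 [(np.float64(-21.0), np.float64(-9.0), 22), (np.float64(-30.0), np.float64(-1.0), 30)]
bar 138 [207 163 101]
bar 141 [207 160 100]
bar 144 [198 155  98]
bar 147 [180 113  61]
bar 150 [179 114  59]
```

```bash
python3 - <<'E'
from h import *
import fit
for n in("c9",):
    i,im=load(n); v=cv2.cvtColor(im,cv2.COLOR_BGR2GRAY)
    for x,y,w in((613,316,38),(556.4,316.7,22),(500.2,317.3,22),(443.5,318,38)):
        P=[(sx*(w/2-1),t,134) for sx in(1,-1) for t in np.linspace(-w/2+3,w/2-3,9)]
        a=proj(i,fit.tf((x,y,-.013),P)).round().astype(int); print(x,"ear grey",v[a[:,1],a[:,0]].reshape(2,9).tolist())
        b=proj(i,fit.tf((x,y,-.013),[(0,-w/2,z) for z in(80,95,110)])).round().astype(int); print("  face",im[b[:,1],b[:,0],::-1].tolist())
i,im=snap("side","s9"); v=cv2.cvtColor(im,cv2.COLOR_BGR2GRAY)
for x,y,w in((613,316,38),(556.4,316.7,22),(500.2,317.3,22),(443.5,318,38)):
    P=[(sx*(w/2-1),t,134) for sx in(1,-1) for t in np.linspace(-w/2+3,w/2-3,9)]
    a=proj(i,fit.tf((x,y,-.013),P)).round().astype(int); print("side",x,v[a[:,1].clip(0,479),a[:,0].clip(0,639)].reshape(2,9).tolist())
E
```

```text
613 ear grey [[46, 29, 31, 63, 33, 29, 34, 45, 60], [41, 60, 23, 34, 33, 69, 31, 31, 79]]
  face [[119, 116, 113], [118, 116, 113], [119, 116, 110]]
556.4 ear grey [[114, 169, 119, 119, 128, 128, 97, 156, 118], [141, 141, 88, 127, 97, 97, 115, 115, 67]]
  face [[120, 117, 114], [119, 118, 114], [114, 112, 107]]
500.2 ear grey [[75, 75, 33, 60, 39, 39, 43, 43, 32], [44, 25, 56, 35, 35, 39, 39, 43, 43]]
  face [[105, 104, 100], [119, 117, 111], [118, 114, 109]]
443.5 ear grey [[77, 66, 49, 75, 102, 34, 39, 47, 38], [37, 30, 37, 49, 35, 39, 21, 32, 71]]
  face [[106, 103, 99], [106, 102, 99], [103, 104, 97]]
side 613 [[40, 31, 26, 20, 18, 13, 33, 27, 24], [26, 30, 94, 83, 87, 63, 64, 39, 36]]
side 556.4 [[90, 17, 22, 3, 5, 6, 1, 16, 9], [21, 13, 0, 3, 3, 8, 10, 8, 8]]
side 500.2 [[20, 24, 19, 40, 21, 17, 20, 14, 26], [42, 22, 35, 42, 61, 41, 28, 54, 35]]
side 443.5 [[36, 16, 25, 43, 16, 20, 24, 37, 15], [39, 75, 35, 63, 110, 60, 85, 47, 85]]
```

The spare at x=556 gives a different ear reading in the scene camera, so I'll check it from the wrist.

{"method": "move_arm", "body": {
  "moves": [0,-0.318,0,0,0,-0.318,0,0,0,-0.318,0,0,0,-0.318,0,0,0,-0.318,0,0,0,0,0,0,0,0,0,0]
}}

```text
t: 49.15
eef_pos: [532.0, 240.9, 315.0]
tcp_rot: [3.141, 0.0, -0.011]
ft_force: [-0.3, -0.5, 0.4]
opening: 0.63
grip_force: 0.0
```

```bash
python3 - <<'E'
from h import *
import fit
i,im=snap("wrist","w10"); v=cv2.cvtColor(im,cv2.COLOR_BGR2GRAY)
i2,im2=load("c9")
for x,y,w in((613,316,38),(556.4,316.7,22),(500.2,317.3,22),(443.5,318,38)):
    xs=np.arange(-32,33,1.)
    for t in(-w/4,w/4):
        a=proj(i,fit.tf((x,y,-.013),[(k,t,139) for k in xs])).round().astype(int)
        g=v[a[:,1].clip(0,479),a[:,0].clip(0,639)]; print(x,"dark x",xs[g<60].astype(int).tolist())
q=proj(i2,[(556.4,316.7,139)])[0].astype(int); print(q)
a=cv2.cvtColor(im2,cv2.COLOR_BGR2GRAY)[q[1]-10:q[1]+14,q[0]-14:q[0]+14]; print("\n".join("".join("#" if k<60 else "+" if k<100 else "." for k in r) for r in a))
E
```

```text
613 dark x [-21, -20, 15, 16, 17]
613 dark x [-22, -21, -20, 15, 16, 17]
556.4 dark x [-9, -8, -7, -6, 11, 12, 13, 14, 15]
556.4 dark x [-9, -8, -7, -6, 11, 12, 13, 14, 15]
500.2 dark x [-32, -31, -30, -29, -28, -27, -26, -25, -24, -23, -13, -12, -11, -10, -9, -8, -7, 8, 9, 10, 11, 12, 13, 14, 15]
500.2 dark x [-32, -31, -30, -13, -12, -11, -10, -9, -8, -7, 8, 9, 10, 11, 12, 13, 14]
443.5 dark x [-31, -30, -29, -28, -27, -25, -24, -23, -22, -21, -20, -19, -18, -17, -16, -15, -14, -13, -12, -11, -10, -9, -8, -7, -6, -5, -4, -3, -2, -1, 0, 1, 2, 3, 4, 5, 6, 7, 8, 9, 10, 11, 12, 13, 14, 15, 16, 17, 18, 19, 20, 21, 22, 23, 24, 25, 26, 27, 28, 29, 30, 31, 32]
443.5 dark x [-31, -30, -29, -28, -27, -26, -25, -24, -23, -22, -21, -20, -19, -18, -17, -16, -15, -14, -13, -12, -11, -10, -9, -8, -7, -6, -5, -4, -3, -2, -1, 0, 1, 2, 3, 4, 5, 6, 7, 8, 9, 10, 11, 12, 13, 14, 15, 16, 17, 18, 19, 20, 21, 22, 23, 24, 25, 26]
[432 141]
.++++++.....................
.++++++.....................
++++++++....................
#+++++++....................
##++++++....................
#++++++++...................
#++++++++...................
#++++++++...................
#+++++++....................
#++++++......+..............
++++++.......++.............
.+++.......++#+.............
.++.......+###..............
.+.......+###+.......++.....
.++......+###......+##+.....
++++.....+#++.....+###......
+###.....++......+###+......
.+##+...........+####+......
..+##+.........++####.......
....++..+.......#####......+
................####+.....+#
...............+##++.....+##
...............+#+......####
...............++......+###.
```

All four spares stand upright in the bay; the one at 556 is just 2–3 mm off my estimate. Both buttons are out and the bar is seated.

```bash
python3 -c "
from cell import order
print(order.job_done())"
```

```text
the job is handed in; nothing more can be done
None
```

The job is handed in. Both fitting posts are on their stubs with the red buttons out, the bar is centred in their forks, all four spares stand in the case's empty half, and I touched nothing else.

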